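# Set the parcel gauge to the orange notch

## Robot

A 6-joint arm with a two-finger parallel gripper is mounted at the origin on the work surface. World frame = base frame: x ahead of the robot, y to its left, z up, the work surface at z = 0. Lengths are in mm, angles in rad, forces in N, time in s.
With the tool pointing down it reaches from about 250 to 800 mm from the base axis. Payload 8.5 kg.
Tool frame: the origin (TCP) lies where the fingers leave the gripper's body, on its centre line; the fingertips stand 73 mm ahead of it and the grasp point (between the pads) lies 54 mm ahead of it; z points along the fingers, x is the direction in which the jaws open and shut, and the axes are right-handed (so a half turn about z gives the same grasp; the last joint's range is limited). The gripper opens to 85 mm and grips with 20 to 120 N. Pads are 22 mm wide; open, the fingers measure 114 mm over their backs; the gripper's body (76 mm by 85 mm) begins 54 mm behind the grasp point. The pads swing forward as they close: fully open they stand 13 mm farther back than shut.
Start: joints at [1.307, 0.238, -0.013, 1.319, 0, 1.571], TCP at [136.883, 506.803, 303.876] pointing down, gripper open.
Joint ranges: [-2.66, 2.66], [-1.03, 1.9], [-1.14, 1.46], [-1.82, 2.27], [-1.45, 1.34], [-3.14, 3.14]. Speed limits (rad/s): [2.22, 2.22, 2.79, 3.14, 3.14, 3.14].

## Interface

Orientations are given as a unit quaternion [x, y, z, w].
In Python, from cell import monitor, capture, get_calibration, ctrl gives the robot as it stands. The module is installed in compiled form; this text tells all that it offers.
- The arm moves only by the shell command python3 -m pendant 'ROWS' [OPENING] [FORCE]. ROWS is JSON, a list of rows, each an object with "offset": the shift along the tool's x, y, z in cm, a list of three; "rotation": the turn, a rotation vector about the tool's x, y, z in rad, a list of three. In form: [{"offset": [dx, dy, dz], "rotation": [wx, wy, wz]}, ...]. A call has 1 to 20 rows; each row is the pose to reach, as a shift and turn from the pose commanded when the call began, along the tool's axes at that moment; what a row does not reach only later rows make up. A row lasts 1/10 s, in which the tool goes at most 50 mm and 8.59 degrees, less where a joint would pass 70% of its speed; a pose out of reach is approached as far as the arm can. A call with a gripper value outside its range is refused whole. OPENING is the finger opening in cm, from 0 to 8.54, set as the call begins (- or left out, the last holds). The fingers move at their own pace and stop on an object; FORCE is the grip in N (left out, the last holds). Time passes only in rows, so rows that repeat a pose let the fingers close. It gives the time, the measured TCP pose, the force and the opening at its end, in the units of the state.
- monitor.state(): the state, without advancing time (a new reading comes with each control period).
- capture(name): name is "scene" or "side" or "wrist"; returns the picture (384x512x3 uint8, red, green, blue); there is no depth.
- get_calibration(name): a dict with "intrinsics" (3x3 intrinsics, pixels), "camera_from_world" (4x4, takes a point from world to camera coordinates). Camera axes: x right, y up, looking along -z (the intrinsics and any distortion apply to the point x, -y, -z); pixel columns grow to the right and rows downward; lengths in mm; the calibration is good to about 2 mm. A picture is of the moment at which its call begins: read the wrist's pose just before it. get_calibration takes no time and is no camera call; for the wrist camera it gives the pose at the moment of the call.
- ctrl.finish_job(): hands the job in, once; it reports no verdict.
The state is a dict: "time": time; "joints": joint angles; "dq": joint speeds; "joint_torque": joint torques, N m; "tool_pos": TCP position; "tcp_rot": TCP orientation; "wrist_force": force on the tool from outside, world axes, zero at the start; "moment": the same for the moment, N m; "finger_gap": opening from 0.0 (shut) to 1.0 (fully open).
Only numpy, scipy, OpenCV 4.12 (cv2) and the standard library are available. Lean on these libraries where they do the work, as an engineer would, in place of code of your own. Each camera call takes 0.05 s, during which the arm holds its last target.

## Task

Set the parcel gauge: with the fingertips, push its sliding stop along the rail until it drops into the notch beside the orange tag, and after that push the brown parcel on the board along until it rests square against the stop, which must stay in its notch. Only push: do not pinch the stop between the fingers or lift the parcel, and leave the loose things around the gauge where they are.

Things in the scene. Friction and masses are not known exactly. Their poses are not given: they have to be found in the camera images.
- gauge: Fixed plywood board, x -130..+140, y -230..+230 mm about its origin on the table, top 12 mm up. x: across, towards the steel rail at the far edge; y: along the rail, to the robot's left. Rail centre x = +100, top 30 mm above the table, with three notches across it at y = -80, -30, +20; behind each stands one coloured tag at the same y.
- stop (a joint): Stop's place along the rail in m, 0 to 0.30: 0 = centred at gauge y -190 mm, growing to gauge +y; notches at 0.11, 0.16, 0.21. It starts on the -y side of all notches. 1 to 2 N slides it; a notch draws it in from about 5 mm off centre, and pushing it out again, either way, takes about 7 N.
- stop_mid (a point): Middle of the stop's upright aluminium blade, 40 mm above the table, at gauge x = 0; axes as the gauge's. Blade: 14 mm thick along y (faces at +-7), x -72..+72, 16 to 64 mm above the table (thin core to 68). Its rail end carries a block of 46 (x) x 40 (y) mm, top 58 mm above the table, at gauge x +70..+116.
- stop_right_face: The stop's face plates on its -y side (blade side and block side), the faces to push for moving it towards +y. Origin as the stop's: under the blade's middle at table height.
- stop_left_face: The same on the stop's +y side, where the parcel comes to rest. Touching both face plates with the fingers at once counts as pinching.
- plunger (a joint): Red round plunger cap (16 mm wide) on top of the stop's block, spring-loaded down: about 0 m while it rides on the plain rail, about 0.004 m when it has dropped into a notch (the cap sinks by 4 mm).
- tag_orange: Orange upright tag 10 x 18 x 55 mm, fixed behind the rail at gauge x = 128 mm, beside the notch wanted. Origin: centre of its underside, on the board; axes as the gauge's. The stop is in this notch when its middle has the same gauge y as the tag.
- tag_green: Green tag, otherwise as the orange one; beside another notch.
- tag_blue: Blue tag, otherwise as the orange one; beside another notch.
- parcel_mid (a point): Centre of the loose brown cardboard parcel, 120 (its x) x 100 (its y) x 60 (z) mm, 0.2 to 0.4 kg, flat on the board on the +y side of the notches, up to 9 degrees askew to the gauge; axes about as the gauge's. Square against the stop its centre is 57 mm from stop_mid along gauge +y. It slides with 1 to 3 N.
- parcel: The same parcel; origin at the centre of its underside.
- tape_roll: Roll of tan tape, 84 mm wide, 45 high, lying flat beyond the rail. Leave alone. Origin: underside centre.
- marker: Marker pen, 125 mm long along its x, 16 thick, lying beyond the rail. Leave alone.
- gift_box: Red small box 70 x 90 x 45 mm beyond the rail. Leave alone.
- mug: White mug, 80 mm wide, 90 high, right of the gauge. Leave alone.
- glue: White bottle with orange cap, 50 mm wide, 110 high, left of the gauge. Leave alone.
- stamp: Wooden hand stamp, 44 mm wide, 78 high, far left. Leave alone.
- mini_carton: Small carton 80 x 60 x 60 mm, right of the gauge. Leave alone.
Things that resemble listed ones, but are neither listed nor needed, are in the scene too. What is shaped like the parcel but blue or purple is not meant.

How it is judged (in metres and radians):
On the way, in this order (a step that is already met when the one before it is completed fails the run):
1. the stop has dropped into the notch beside the orange tag (y of stop_mid in the frame of tag_orange between -0.003 and 0.003 m and value of joint plunger above 0.0025 m), for 0.3 s.
2. the parcel rests square against the stop (y of parcel_mid in the frame of stop_mid between 0.054 and 0.063 m and angle between the y axis of parcel_mid and the y axis of gauge, either way round below 0.09 rad), for 0.2 s.
At the end, for the whole second after the job is handed in: Stop within 3 mm of the orange tag along the rail, its plunger dropped at least 2.5 mm. Parcel flat and at rest on the board, its centre 54 to 63 mm from the stop's middle along the rail, at gauge x -60 to +40 mm, within 0.09 rad of square (all of step 1 and all of step 2 and x of parcel_mid in the frame of gauge between -0.06 and 0.04 m and z of parcel_mid in the frame of gauge below 0.046 m and angle between parcel_mid's own z axis and vertical below 0.06 rad and linear speed of parcel below 0.01 m/s); the robot touches nothing.
It fails at once if the stop is pinched: fingers on both of its face plates at once (contact force between the fingers and stop_right_face above 0.5 N and contact force between the fingers and stop_left_face above 0.5 N).
It fails at once if the parcel is lifted by more than 10 mm or tipped by more than 0.2 rad (z of parcel_mid in the frame of gauge above 0.052 m or angle between parcel_mid's own z axis and vertical above 0.2 rad).
It fails at once if a loose thing around the gauge is moved by more than 20 mm (distance of any of tape_roll, marker, gift_box, mug, glue, stamp, mini_carton from where it was at the start of the episode above 0.02 m).
It also fails if it takes over 56 s, if anything falls off the work surface, if the arm or the gripper's body presses on something with over 40 N, if the wrist force passes 120 N, or if a joint passes its speed limit or range.

## Working session

There is one attempt and no reset: what is moved stays moved. The work goes in short steps, Python scripts to look and compute and a shell command to move; the robot and the scene stay as the last step left them, time stands still between calls to the robot, and variables do not carry over. Pictures are saved under pics/ and viewed, and the job is handed in when it is done.

```bash
mkdir -p pics; python3 - <<'E'
from cell import monitor,capture,get_calibration
import cv2
print(monitor.state())
for n in["scene","side","wrist"]:
    cv2.imwrite(f"pics/{n}0.png",cv2.resize(capture(n)[:,:,::-1],(800,600),interpolation=cv2.INTER_CUBIC))
    c=get_calibration(n);print(n,c)
E
```

```text
{'time': 0.0, 'joints': array([ 1.30701370e+00,  2.38785082e-01, -1.42657019e-02,  1.31923422e+00,
        2.25662807e-05,  1.57078707e+00]), 'dq': array([ 0.00140721,  0.00164173, -0.00036886,  0.00096042, -0.00042421,
        0.00122646]), 'joint_torque': array([-1.31547545e-04, -5.38783407e+01,  3.46439552e+01,  1.80965709e-02,
        1.21132648e-04,  8.01030069e-06]), 'tool_pos': array([136.7945873 , 506.52439913, 303.27085645]), 'tcp_rot': array([ 7.93953581e-01,  6.07977925e-01, -5.97833621e-04,  4.43577097e-04]), 'wrist_force': array([0.13680428, 0.97435954, 0.98979796]), 'moment': array([ 0.01306226,  0.02258218, -0.00177668]), 'finger_gap': 0.9991516279367761}
scene {'intrinsics': array([[406.38385846,   0.        , 252.46473667],
       [  0.        , 406.38385846, 192.58857856],
       [  0.        ,   0.        ,   1.        ]]), 'camera_from_world': array([[-5.22832212e-01,  8.52431212e-01, -2.73964409e-03,
         2.75260689e+02],
       [-6.35795065e-01, -3.87815249e-01,  6.67355953e-01,
         2.87352650e+02],
       [ 5.67812568e-01,  3.50657042e-01,  7.44733863e
[... 494 characters left out ...]
.90339059e-01, -6.83685615e-01,  6.16611222e-01,
        -9.26973818e+02],
       [ 0.00000000e+00,  0.00000000e+00,  0.00000000e+00,
         1.00000000e+00]])}
wrist {'intrinsics': array([[292.96861009,   0.        , 258.62046243],
       [  0.        , 292.96861009, 188.77510092],
       [  0.        ,   0.        ,   1.        ]]), 'camera_from_world': array([[ 2.60722261e-01,  9.65411986e-01, -1.89729140e-03,
        -5.23265017e+02],
       [-9.27125262e-01,  2.49833479e-01, -2.79324151e-01,
         3.80152130e+01],
       [-2.69188877e-01,  7.45850510e-02,  9.60194990e-01,
        -3.79648467e+02],
       [ 0.00000000e+00,  0.00000000e+00,  0.00000000e+00,
         1.00000000e+00]])}
```

View pics/scene0.png

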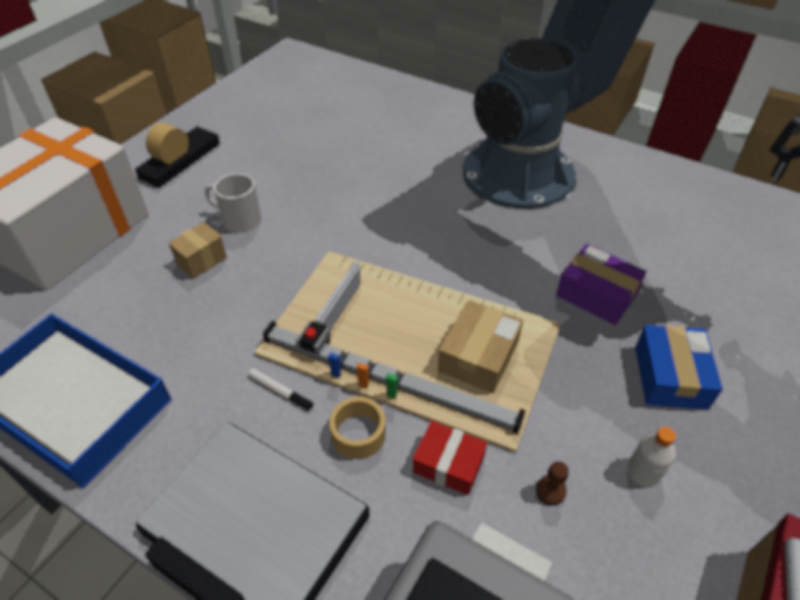

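View pics/side0.png

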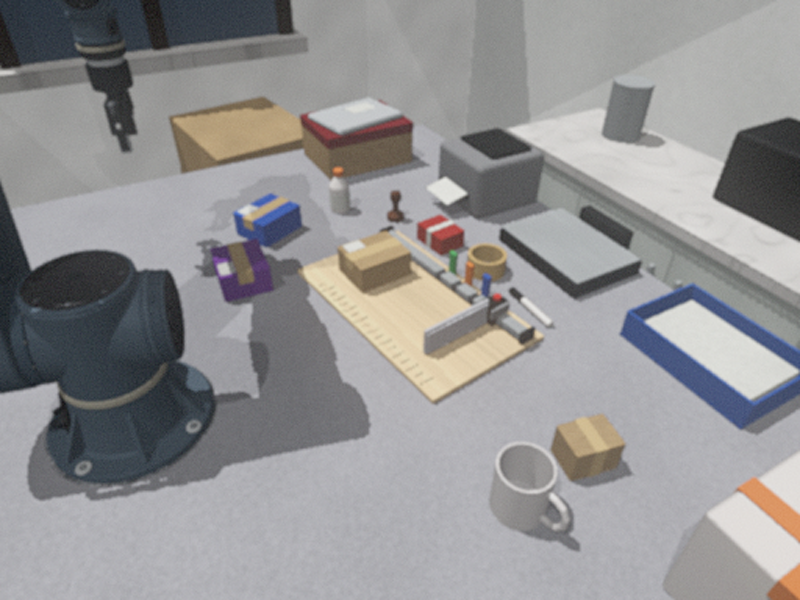

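View pics/wrist0.png

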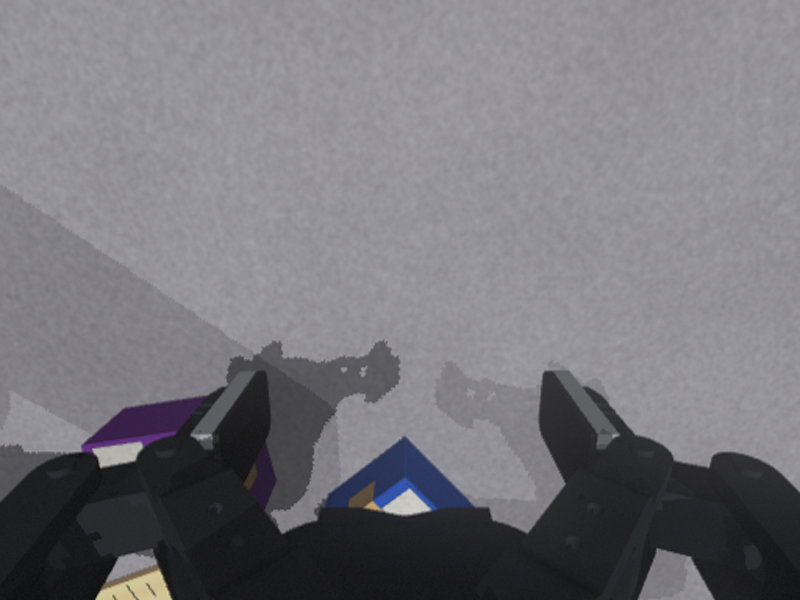

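Scene: the brown parcel is at (482,345), with the stop at left (335,310) and its red plunger at (311,333). The tags along the rail are blue (335,365), orange (363,375) and green (392,385). The look-alikes are a purple box (602,283) and a blue box (678,367). There is also the mini carton (198,250). The brown box on the board is the one meant. I'll enlarge to confirm.

```bash
python3 - <<'E'
from cell import capture
import cv2
a=capture("scene")[:,:,::-1]; b=capture("side")[:,:,::-1]
cv2.imwrite("pics/s_raw.png",a);cv2.imwrite("pics/d_raw.png",b)
cv2.imwrite("pics/s_c.png",cv2.resize(a[155:290,160:360],(800,540),interpolation=cv2.INTER_CUBIC))
cv2.imwrite("pics/d_c.png",cv2.resize(b[140:260,185:355],(800,565),interpolation=cv2.INTER_CUBIC))
E
```

```text
(no output)
```

View pics/s_c.png

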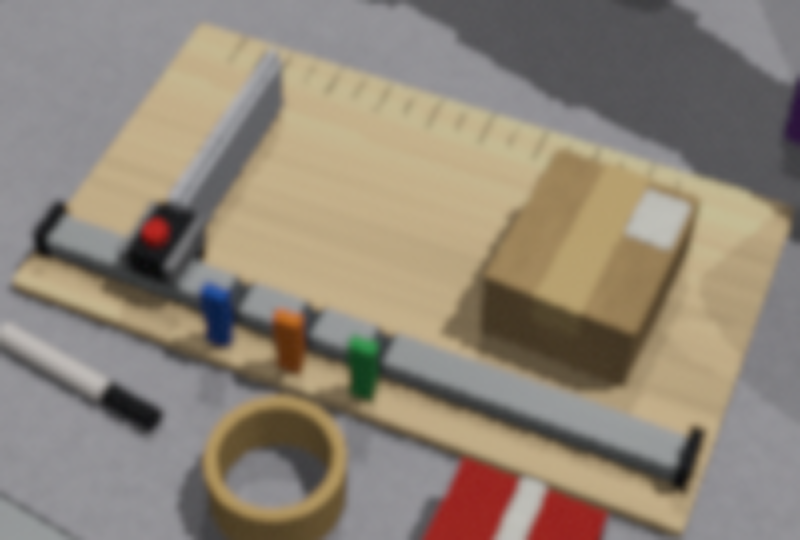

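View pics/d_c.png

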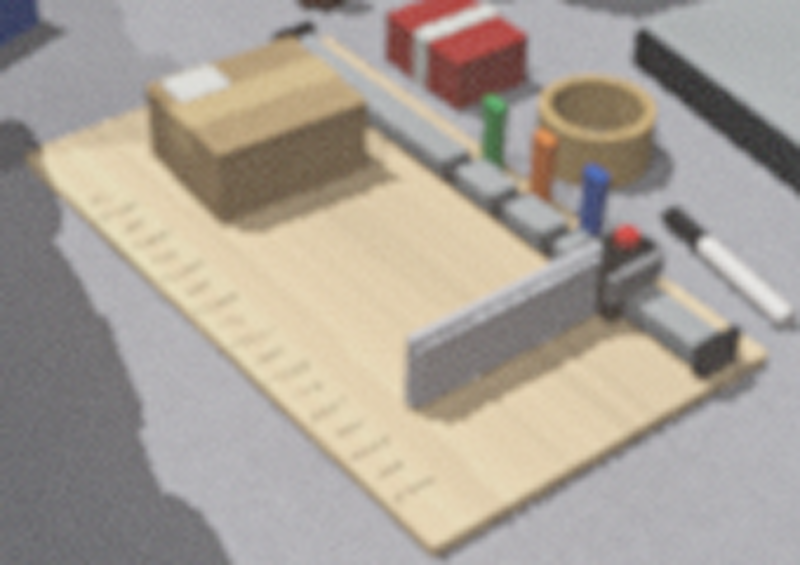

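```bash
cat > h.py <<'E'
import numpy as np
from cell import get_calibration
from scipy.optimize import least_squares
def proj(n,P,cal=None):
    c=cal or get_calibration(n);P=np.atleast_2d(P)
    q=(c["camera_from_world"]@np.c_[P,np.ones(len(P))].T)[:3]
    K=c["intrinsics"];u=K@np.array([q[0],-q[1],-q[2]])
    return (u[:2]/u[2]).T
def R(t):return np.array([[np.cos(t),-np.sin(t)],[np.sin(t),np.cos(t)]])
def tow(g,p):
    p=np.atleast_2d(p).astype(float);return np.c_[p[:,:2]@R(g[2]).T+np.array(g[:2]),p[:,2]]
G=None
E
python3 - <<'E'
from h import *
S=lambda x,y:(160+x/4,155+y/4); k=170/800
D=lambda x,y:(185+x*k,140+y*k)
obs=[("scene",S(205,23),(-130,-230,12)),("scene",S(12,283),(140,-230,12)),("scene",S(685,532),(140,230,12)),("scene",S(797,210),(-130,230,12)),
("side",D(38,155),(-130,230,12)),("side",D(437,548),(-130,-230,12)),("side",D(765,350),(140,-230,12))]
tops=[("scene",S(289,312)),("side",D(545,131))]
for n,p in tops: obs.append((n,p,(128,-30,67)))
cal={n:get_calibration(n) for n in("scene","side")}
def f(g):
    return np.concatenate([proj(n,tow(g,p),cal[n])[0]-np.array(uv) for n,uv,p in obs])
def best(f,x0s):
    return min((least_squares(f,x,loss="soft_l1") for x in x0s),key=lambda r:r.cost)
r=best(f,[(500,0,t) for t in(-.5,0,.5)]+[(450,150,.3)]);g=r.x;print(g,np.round(r.fun.reshape(-1,2),1).tolist())
# parcel top corners z72 in gauge frame
po=[("scene",S(565,150),(-60,-50)),("scene",S(697,200),(-60,50)),("scene",S(635,333),(60,50)),("scene",S(485,275),(60,-50)),
("side",D(150,90),(-60,50)),("side",D(368,105),(60,-50)),("side",D(218,155),(-60,-50))]
def fp(p):
    return np.concatenate([proj(n,tow(g,tow(p,[(a,b,72)])),cal[n])[0]-np.array(uv) for n,uv,(a,b) in po])
r=best(fp,[(0,100,0)]);print("parcel in gauge",r.x,np.round(r.fun.reshape(-1,2),1).tolist())
so=[("scene",S(268,54),(-72,0,68)),("side",D(408,342),(-72,-7,64)),("side",D(408,405),(-72,-7,16))]
def fs(s): return np.concatenate([proj(n,tow(g,[(a,b+s[0],z)]),cal[n])[0]-np.array(uv) for n,uv,(a,b,z) in so])
r=best(fs,[[-150]]);print("stop y",r.x,np.round(r.fun.reshape(-1,2),1).tolist())
# plunger cap centre in scene & side -> triangulate
pp=[("scene",S(157,228)),("side",D(627,235))]
def ft(x): return np.concatenate([proj(n,tow(g,[x]),cal[n])[0]-np.array(uv) for n,uv in pp])
r=best(ft,[[93,-150,62]]);print("plunger",r.x,r.fun)
E
```

```text
[5.33975083e+02 3.84353352e+01 1.36520269e-01] [[-1.3, -0.4], [-0.8, -0.5], [-0.3, 0.2], [-0.3, -0.8], [-3.7, -1.4], [-1.5, -1.3], [0.1, -0.7], [-0.5, 1.2], [-0.7, 0.2]]
parcel in gauge [-1.81766475e+00  1.20442559e+02 -5.25661250e-02] [[-2.5, -1.1], [0.8, -0.6], [-0.3, 0.6], [-1.1, 0.1], [-1.6, -1.9], [-0.1, -2.0], [-0.3, -0.8]]
stop y [-134.96676425] [[1.8, -0.2], [1.5, 0.1], [0.8, -0.5]]
plunger [  97.05798944 -139.07208119   63.01453931] [-0.79481698  0.14652189 -1.03910318 -0.1461216 ]
```

```bash
python3 -m pendant '[{"offset":[-10,11.8,0],"rotation":[0,0,0.23]},{"offset":[-20,23.7,2],"rotation":[0,0,0.47]},{"offset":[-30,35.5,4],"rotation":[0,0,0.7]},{"offset":[-40,47.4,6],"rotation":[0,0,0.94]},{"offset":[-50.3,59.2,8],"rotation":[0,0,1.171]},{"offset":[-50.3,59.2,8],"rotation":[0,0,1.171]},{"offset":[-50.3,59.2,8],"rotation":[0,0,1.171]},{"offset":[-50.3,59.2,8],"rotation":[0,0,1.171]},{"offset":[-50.3,59.2,8],"rotation":[0,0,1.171]},{"offset":[-50.3,59.2,8],"rotation":[0,0,1.171]},{"offset":[-50.3,59.2,8],"rotation":[0,0,1.171]},{"offset":[-50.3,59.2,8],"rotation":[0,0,1.171]},{"offset":[-50.3,59.2,8],"rotation":[0,0,1.171]},{"offset":[-50.3,59.2,8],"rotation":[0,0,1.171]},{"offset":[-50.3,59.2,8],"rotation":[0,0,1.171]},{"offset":[-50.3,59.2,8],"rotation":[0,0,1.171]},{"offset":[-50.3,59.2,8],"rotation":[0,0,1.171]},{"offset":[-50.3,59.2,8],"rotation":[0,0,1.171]},{"offset":[-50.3,59.2,8],"rotation":[0,0,1.171]},{"offset":[-50.3,59.2,8],"rotation":[0,0,1.171]}]' 0 20
python3 - <<'E'
from cell import monitor,capture,get_calibration
import cv2,pickle
s=monitor.state();print(s)
c=get_calibration("wrist");a=capture("wrist");pickle.dump((c,a),open("w1.pkl","wb"))
cv2.imwrite("pics/w1.png",cv2.resize(a[:,:,::-1],(800,600),interpolation=cv2.INTER_CUBIC))
E
```

```text
time: 2.25
tool_pos: [576.8, -132.1, 224.4]
tcp_rot: [0.998, 0.069, 0.0, 0.0]
wrist_force: [0.0, 1.0, 0.5]
finger_gap: -0.003
{'time': 2.25, 'joints': array([-2.25166496e-01,  3.86599871e-01, -4.35848724e-03,  1.17963027e+00,
        1.86762027e-05,  1.20838131e+00]), 'dq': array([ 0.00241393, -0.00270673,  0.00243839, -0.00094056, -0.00275504,
       -0.00140649]), 'joint_torque': array([-4.48578587e-01, -6.34779525e+01,  3.33821833e+01, -1.36155312e-02,
       -1.29562020e-02,  5.64674934e-03]), 'tool_pos': array([ 576.79130047, -132.10990339,  224.38666448]), 'tcp_rot': array([9.97646274e-01, 6.85704137e-02, 1.02105019e-04, 2.11353240e-05]), 'wrist_force': array([0.0477154 , 0.99496849, 0.50669935]), 'moment': array([ 0.02053728, -0.01107297, -0.0561302 ]), 'finger_gap': -0.0031544980299673853}
```

View pics/w1.png

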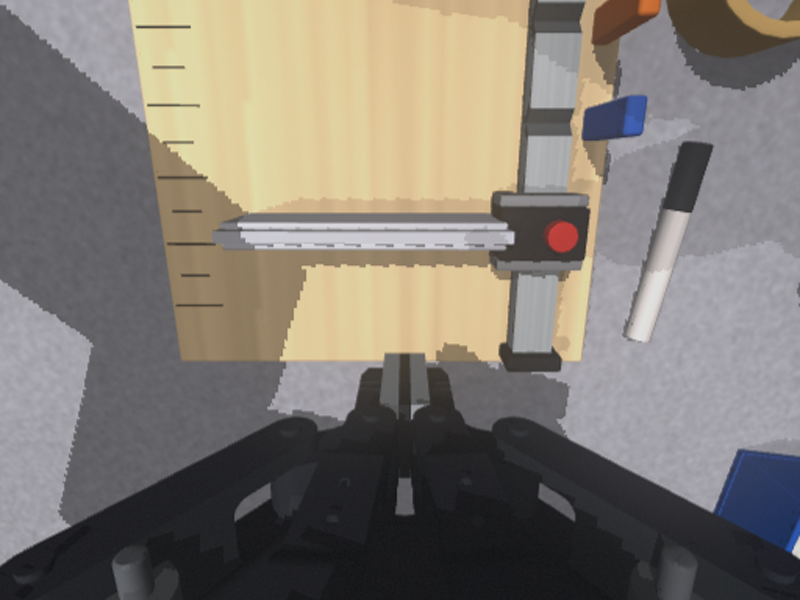

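The stop's blade runs along (215..515, 232) with its red cap at (562,237). The blue notch is at (550,122), the orange notch at (558,14), and the board corners at (182,360) and (581,360). I'll refit from this view.

```bash
python3 - <<'E'
from h import *
import pickle
c,a=pickle.load(open("w1.pkl","rb"))
k=1/1.5625
o=[((182,360),(-130,-230,12)),((581,360),(140,-230,12)),((550,122),(100,-80,29)),((558,14),(100,-30,29))]
def f(g): return np.concatenate([proj("",tow(g,p),c)[0]-np.array(uv)*k for uv,p in o])
r=least_squares(f,[534,38,.136]);g=r.x;print(g,r.fun.round(1))
for uv,x,z in [((245,232),-55,68),((480,238),50,68),((562,237),93,62)]:
    rr=least_squares(lambda s:proj("",tow(g,[(s[1],s[0],z)]),c)[0]-np.array(uv)*k,[-137,x]);print(rr.x)
for g2 in (g,[534,38.4,.1365]):
  print(proj("",tow(g2,[(128,-80,67),(128,-80,12),(100,-80,30),(0,-137,68),(93,-137,63)]),c)/k)
# fingertip in gauge frame
p=np.array([576.8,-132.1]);print((p-g[:2])@R(g[2]))
E
```

```text
[5.33724272e+02 3.48348889e+01 1.38886816e-01] [-1.   0.4  0.7  0.  -0.1 -1.5  0.3  1.2]
[-135.2324176   -58.55340896]
[-138.41897966   58.33100473]
[-138.94214874  101.25514309]
[[635.1177067  112.42679672]
 [589.18571882 122.18290092]
 [550.46021056 119.53419985]
 [362.95378966 235.35423785]
 [546.77120094 233.53397638]]
[[637.32152443 105.04834723]
 [590.79526171 116.30877207]
 [552.05360816 113.10817182]
 [363.65211765 228.3310608 ]
 [548.19239672 227.08703359]]
[  19.55035079 -171.29086158]
```

```bash
python3 -m pendant '[{"offset":[0,0,4],"rotation":[0,0,0]},{"offset":[0,0,8],"rotation":[0,0,0]},{"offset":[0,0,11],"rotation":[0,0,0]},{"offset":[0,0,11.9],"rotation":[0,0,0]},{"offset":[0,0,11.9],"rotation":[0,0,0]},{"offset":[0,-1,11.9],"rotation":[0,0,0]},{"offset":[0,-2,11.9],"rotation":[0,0,0]},{"offset":[0,-3,11.9],"rotation":[0,0,0]},{"offset":[0,-4,11.9],"rotation":[0,0,0]},{"offset":[0,-5,11.9],"rotation":[0,0,0]},{"offset":[0,-5.3,11.9],"rotation":[0,0,0]},{"offset":[0,-5.3,11.9],"rotation":[0,0,0]}]' 0
python3 - <<'E'
from cell import monitor,capture,get_calibration
import cv2,pickle
s=monitor.state();print(s['tool_pos'],s['wrist_force'])
c=get_calibration("wrist");a=capture("wrist");pickle.dump((c,a),open("w2.pkl","wb"))
cv2.imwrite("pics/w2.png",cv2.resize(a[:,:,::-1],(800,600),interpolation=cv2.INTER_CUBIC))
E
```

```text
time: 3.5
tool_pos: [570.4, -79.7, 106.0]
tcp_rot: [0.998, 0.069, 0.001, -0.0]
wrist_force: [0.5, 0.5, 0.5]
finger_gap: 0.002
[570.36310289 -79.68165069 106.017645  ] [0.4809622  0.50034822 0.52024293]
```

View pics/w2.png

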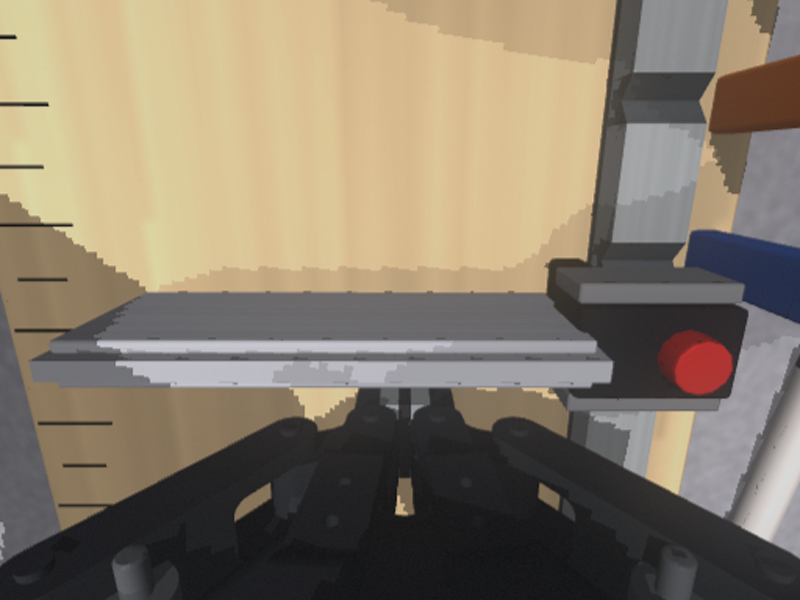

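The fingers are behind the blade and the stop is just short of the blue notch at (650,252). I'll push through it slowly.

```bash
python3 -m pendant '[{"offset":[0,-0.6,0],"rotation":[0,0,0]},{"offset":[0,-1.2,0],"rotation":[0,0,0]},{"offset":[0,-1.6,0],"rotation":[0,0,0]},{"offset":[0,-1.8,0],"rotation":[0,0,0]},{"offset":[0,-2,0],"rotation":[0,0,0]},{"offset":[0,-2.2,0],"rotation":[0,0,0]},{"offset":[0,-2.4,0],"rotation":[0,0,0]},{"offset":[0,-2.6,0],"rotation":[0,0,0]},{"offset":[0,-2.8,0],"rotation":[0,0,0]},{"offset":[0,-3,0],"rotation":[0,0,0]},{"offset":[0,-3.2,0],"rotation":[0,0,0]},{"offset":[0,-3.4,0],"rotation":[0,0,0]},{"offset":[0,-3.4,0],"rotation":[0,0,0]}]' 0
python3 - <<'E'
from cell import monitor,capture,get_calibration
import cv2,pickle
s=monitor.state();print(s['tool_pos'],s['wrist_force'])
c=get_calibration("wrist");a=capture("wrist");pickle.dump((c,a),open("w3.pkl","wb"))
cv2.imwrite("pics/w3.png",cv2.resize(a[:,:,::-1],(800,600),interpolation=cv2.INTER_CUBIC))
E
```

```text
time: 4.85
tool_pos: [565.4, -47.2, 104.8]
tcp_rot: [0.998, 0.068, -0.0, 0.0]
wrist_force: [0.3, -3.1, -0.2]
finger_gap: -0.003
[565.41203586 -47.21328786 104.83749985] [ 0.29855616 -3.0936773  -0.24354307]
```

View pics/w3.png

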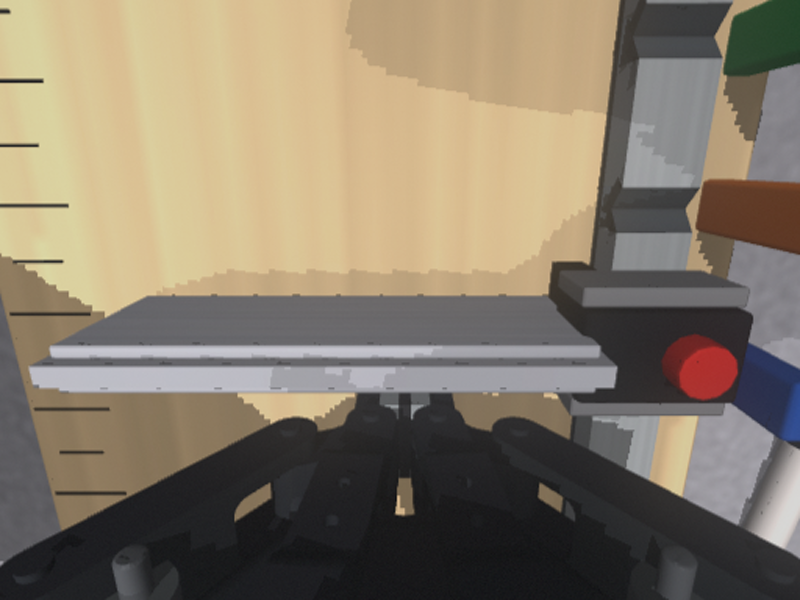

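```bash
cat >> h.py <<'E'
g0=(533.7,35.5,.138)
def solve(c,uv,z,g=g0,k=1/1.5625):
    return least_squares(lambda s:proj("",tow(g,[(s[0],s[1],z)]),c)[0]-np.array(uv)*k,[60,-60]).x
E
python3 - <<'E'
from h import *
import pickle
for n,cap,notch in(("w2",(700,362),[((668,97),-30),((645,253),-80)]),("w3",(705,367),[((678,30),20),((653,210),-30)])):
    c,a=pickle.load(open(n+".pkl","rb"))
    print(n,"cap z63",solve(c,cap,63),"z59",solve(c,cap,59))
    for uv,y in notch: print(y,solve(c,uv,28))
E
```

```text
w2 cap z63 [ 101.55600967 -101.7654583 ] z59 [ 104.37755508 -103.59977376]
-30 [100.95833629 -31.02013533]
-80 [101.01544243 -78.63947727]
w3 cap z63 [101.74130809 -69.94213482] z59 [104.60675654 -71.83284099]
20 [99.84631221 19.28652905]
-30 [100.325928   -31.81289869]
```

The stop is at about y -70, past blue, with about 39 mm to go to the orange notch.

```bash
python3 -m pendant '[{"offset":[0,-0.6,0],"rotation":[0,0,0]},{"offset":[0,-1.2,0],"rotation":[0,0,0]},{"offset":[0,-1.8,0],"rotation":[0,0,0]},{"offset":[0,-2.3,0],"rotation":[0,0,0]},{"offset":[0,-2.7,0],"rotation":[0,0,0]},{"offset":[0,-3,0],"rotation":[0,0,0]},{"offset":[0,-3.2,0],"rotation":[0,0,0]},{"offset":[0,-3.3,0],"rotation":[0,0,0]},{"offset":[0,-3.4,0],"rotation":[0,0,0]},{"offset":[0,-3.5,0],"rotation":[0,0,0]},{"offset":[0,-3.5,0],"rotation":[0,0,0]},{"offset":[0,-3.5,0],"rotation":[0,0,0]}]' 0
python3 - <<'E'
from cell import monitor,capture,get_calibration
import cv2,pickle
s=monitor.state();print(s['tool_pos'],s['wrist_force'])
c=get_calibration("wrist");a=capture("wrist");pickle.dump((c,a),open("w4.pkl","wb"))
cv2.imwrite("pics/w4.png",cv2.resize(a[:,:,::-1],(800,600),interpolation=cv2.INTER_CUBIC))
E
```

```text
time: 6.1
tool_pos: [560.7, -12.2, 104.9]
tcp_rot: [0.998, 0.068, -0.0, -0.0]
wrist_force: [-0.0, 0.8, 0.2]
finger_gap: -0.001
[560.70938848 -12.22022001 104.9006608 ] [-0.00550359  0.83067151  0.19381367]
```

View pics/w4.png

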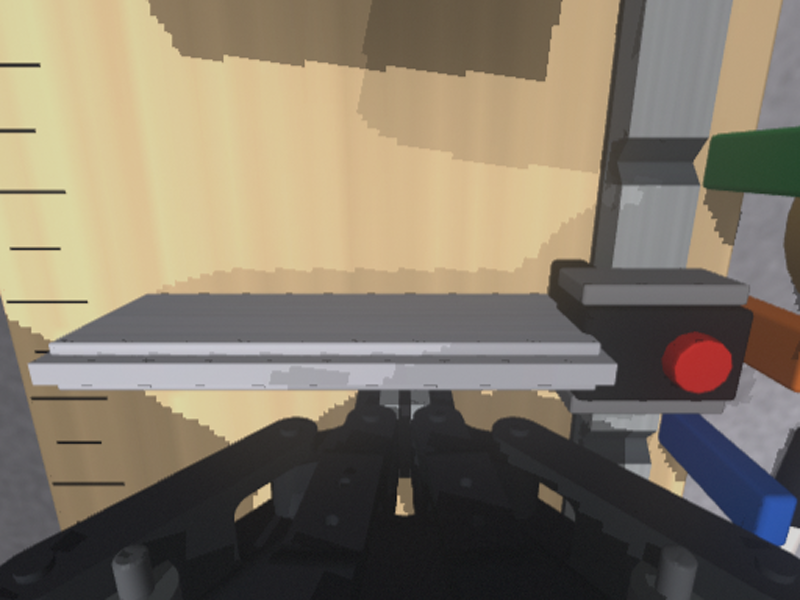

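```bash
python3 - <<'E'
from h import *
import pickle,cv2
for n,nt in(("w2",((668,97),-30)),("w3",((678,30),20)),("w4",((660,160),20))):
    c,a=pickle.load(open(n+".pkl","rb"))
    hsv=cv2.cvtColor(a,cv2.COLOR_RGB2HSV);m=((hsv[...,0]<6)|(hsv[...,0]>174))&(hsv[...,1]>170)&(hsv[...,2]>90)
    m[:, :400]=0
    ys,xs=np.nonzero(m);uv=(xs.mean()*1.5625,ys.mean()*1.5625)
    print(n,len(xs),uv,solve(c,uv,63),solve(c,uv,59),solve(c,nt[0],28))
    # block +y plate top front edge
for n,e in(("w3",(665,296)),("w4",(665,294))):
    c,a=pickle.load(open(n+".pkl","rb")); print(solve(c,e,58))
E
```

```text
w2 967 (np.float64(702.2136763185108), np.float64(366.3666623578076)) [ 102.39044145 -103.05683121] [ 105.24132363 -104.93654847] [100.95833629 -31.02013533]
w3 1087 (np.float64(705.5370285188593), np.float64(369.33360165593376)) [102.01024828 -70.62800771] [104.88525265 -72.54308418] [99.84631221 19.28652905]
w4 1033 (np.float64(700.7063770571152), np.float64(363.9051911907067)) [100.59538126 -33.66864386] [103.41529313 -35.5230472 ] [100.34655713  18.87737949]
[ 90.84317711 -51.51551052]
[ 90.91232043 -15.58745198]
```

The stop is at about -34.5 and may only be starting to drop. I'll nudge it 2.5 mm further.

```bash
python3 -m pendant '[{"offset":[0,-0.1,0],"rotation":[0,0,0]},{"offset":[0,-0.2,0],"rotation":[0,0,0]},{"offset":[0,-0.25,0],"rotation":[0,0,0]},{"offset":[0,-0.25,0],"rotation":[0,0,0]},{"offset":[0,-0.25,0],"rotation":[0,0,0]}]' 0
cat > look.py <<'E'
import sys,pickle,cv2
from h import *
from cell import monitor,capture
n=sys.argv[1]
s=monitor.state();print(s['time'],s['tool_pos'],s['wrist_force'])
c=get_calibration("wrist");a=capture("wrist");pickle.dump((c,a),open(n+".pkl","wb"))
cv2.imwrite(f"pics/{n}.png",cv2.resize(a[:,:,::-1],(800,600),interpolation=cv2.INTER_CUBIC))
hsv=cv2.cvtColor(a,cv2.COLOR_RGB2HSV);m=((hsv[...,0]<6)|(hsv[...,0]>174))&(hsv[...,1]>170)&(hsv[...,2]>90)
m[:, :400]=0
ys,xs=np.nonzero(m)
if len(xs):
    uv=(xs.mean()*1.5625,ys.mean()*1.5625);print(uv,solve(c,uv,63),solve(c,uv,59))
E
python3 look.py w5
```

```text
time: 6.65
tool_pos: [560.4, -9.8, 104.9]
tcp_rot: [0.998, 0.068, -0.0, 0.0]
wrist_force: [-0.2, 0.4, -0.2]
finger_gap: 0.003
6.65 [560.364071    -9.82256472 104.93280721] [-0.22100098  0.35489248 -0.21517307]
(np.float64(697.0592867943548), np.float64(363.1536668346774)) [ 99.57831015 -31.00798414] [102.3621922  -32.85537523]
```

View pics/w5.png

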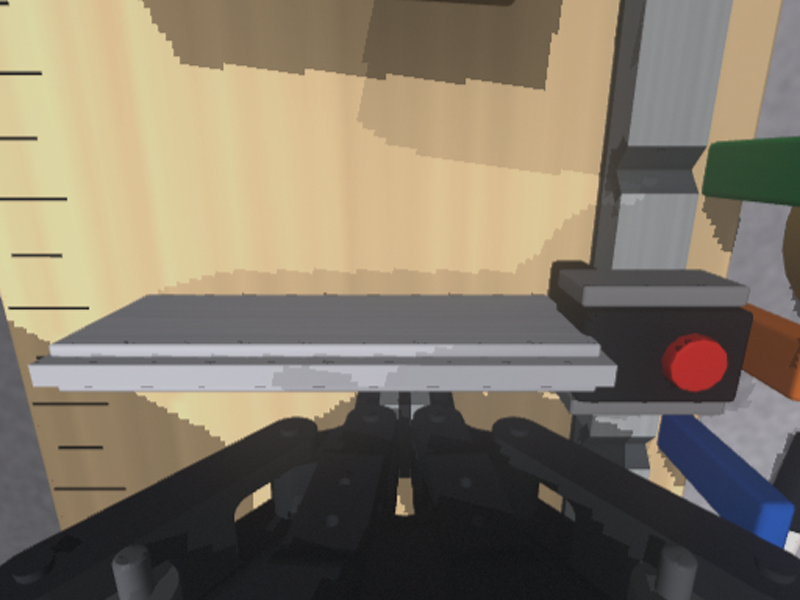

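```bash
python3 -m pendant '[{"offset":[0,-0.1,0],"rotation":[0,0,0]},{"offset":[0,-0.15,0],"rotation":[0,0,0]},{"offset":[0,-0.15,0],"rotation":[0,0,0]},{"offset":[0,-0.15,0],"rotation":[0,0,0]}]' 0
python3 look.py w6
```

```text
time: 7.1
tool_pos: [560.2, -8.9, 104.9]
tcp_rot: [0.998, 0.068, 0.0, 0.001]
wrist_force: [-0.1, -5.4, -0.9]
finger_gap: 0.002
7.1 [560.23068737  -8.89382229 104.91852253] [-0.05921515 -5.39811542 -0.8646031 ]
(np.float64(696.0223036779323), np.float64(363.4691848906561)) [ 99.33260973 -30.27138498] [102.10779812 -32.12959227]
```

The resistance of the notch wall is felt (-5 N), so the stop is seated. I'll back off, rise and look.

```bash
python3 -m pendant '[{"offset":[0,0.5,0],"rotation":[0,0,0]},{"offset":[0,1.5,0],"rotation":[0,0,0]},{"offset":[0,1.5,-3],"rotation":[0,0,0]},{"offset":[0,1.5,-8],"rotation":[0,0,0]},{"offset":[0,-1.5,-12],"rotation":[0,0,0]},{"offset":[0,-5,-16],"rotation":[0,0,0]},{"offset":[0,-6,-18],"rotation":[0,0,0]},{"offset":[0,-6,-18],"rotation":[0,0,0]},{"offset":[0,-6,-18],"rotation":[0,0,0]}]' 0
python3 look.py w7
```

```text
time: 8.05
tool_pos: [552.2, 50.9, 285.0]
tcp_rot: [0.998, 0.068, 0.0, 0.0]
wrist_force: [0.3, -0.9, -0.7]
finger_gap: -0.003
8.05 [552.18169511  50.93014678 285.00416387] [ 0.25071985 -0.91628354 -0.66040267]
(np.float64(689.0899479505531), np.float64(35.147608978529604)) [184.57384615 151.46994289] [186.80464843 152.41469199]
```

View pics/w7.png

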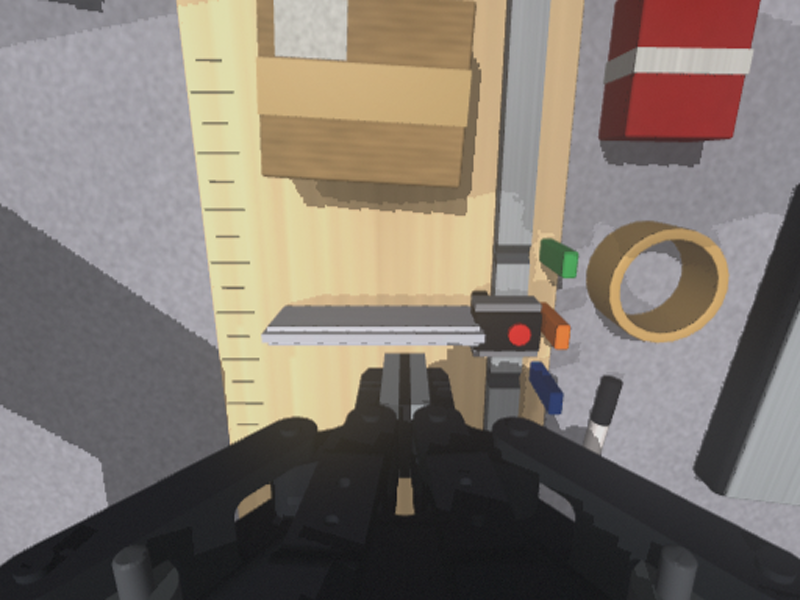

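```bash
python3 - <<'E'
from h import *
import pickle
c,a=pickle.load(open("w7.pkl","rb"))
L=solve(c,(261,177),72);Rr=solve(c,(463,186),72)
# note: corner edges
print("front corners",L,Rr,np.linalg.norm(Rr-L),"yaw",np.arctan2(*(Rr-L)[::-1]))
print("tape",[solve(c,p,72) for p in((258,57),(474,69),(258,114),(467,126))])
print("side edges right",solve(c,(475,3),72))
print("cap",solve(c,(519,335),59),"notches",solve(c,(513,253),28),solve(c,(503,381),28))
print("blade ends",solve(c,(272,330),68),solve(c,(483,331),68))
E
```

```text
front corners [-64.40066815  73.52589164] [57.06817437 68.08967917] 121.59042770414166 yaw -0.04472412255924885
tape [array([-60.29136624, 138.68910904]), array([ 61.05029893, 132.41082479]), array([-62.99766186, 108.85099579]), array([ 58.22047699, 102.15701453])]
side edges right [ 60.24168374 165.13286163]
cap [101.00006011 -33.19878456] notches [100.5796482   18.41835422] [ 99.36880245 -84.05061789]
blade ends [-67.0643661  -25.84020577] [ 74.2546476  -26.78871545]
```

```bash
python3 - <<'E'
from h import *
c=get_calibration("scene")
print("glue",solve(c,(650,462),45),"red",solve(c,(450,455),45),"purple",solve(c,(600,285),40),"blue",solve(c,(680,365),50))
E
```

```text
glue [102.99353289 410.96625417] red [205.71296678 147.71344511] purple [-218.91160433  276.51637224] blue [-84.57194703 427.51272038]
```

```bash
python3 -m pendant '[{"offset":[-0.5,-4.5,0],"rotation":[0,0,0]},{"offset":[-1,-9,0],"rotation":[0,0,0]},{"offset":[-1.5,-13.5,0],"rotation":[0,0,0]},{"offset":[-2.1,-17.5,0],"rotation":[0,0,0]},{"offset":[-2.1,-19,0],"rotation":[0,0,0]},{"offset":[-2.1,-19,0],"rotation":[0,0,0]},{"offset":[-2.1,-19,4],"rotation":[0,0,0]},{"offset":[-2.1,-19,8],"rotation":[0,0,0]},{"offset":[-2.1,-19,10],"rotation":[0,0,0]},{"offset":[-2.1,-19,10],"rotation":[0,0,0]}]' 6
python3 - <<'E'
from cell import capture
import cv2
a=capture("scene")[:,:,::-1]; b=capture("side")[:,:,::-1]
v=cv2.hconcat([cv2.resize(a[155:290,160:360],(400,270)),cv2.resize(b[120:255,170:370],(400,270))])
cv2.imwrite("pics/c1.png",cv2.resize(a[130:290,160:373],(800,600),interpolation=cv2.INTER_CUBIC))
cv2.imwrite("pics/c2.png",cv2.resize(b[100:260,160:373],(800,600),interpolation=cv2.INTER_CUBIC))
E
```

```text
time: 9.1
tool_pos: [504.2, 234.0, 181.4]
tcp_rot: [0.998, 0.067, -0.003, 0.001]
wrist_force: [0.4, 0.2, -0.4]
finger_gap: 0.704
```

View pics/c1.png

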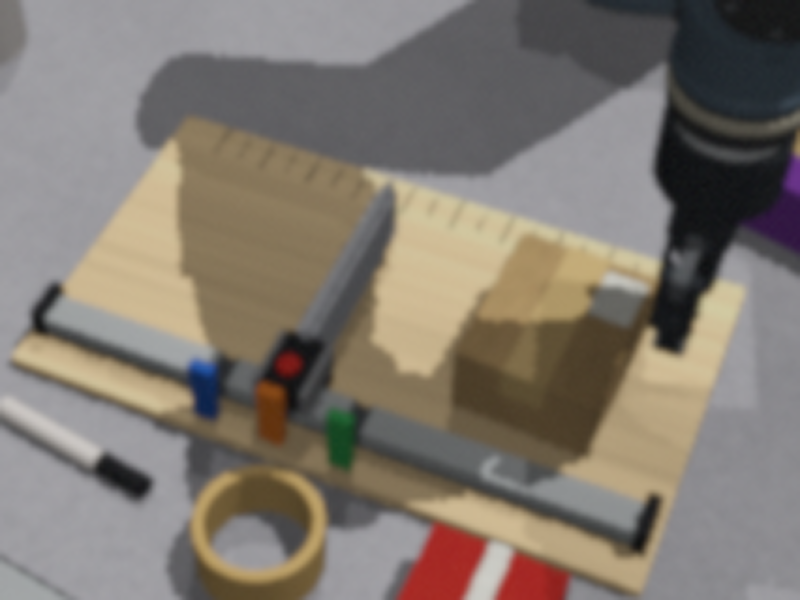

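View pics/c2.png

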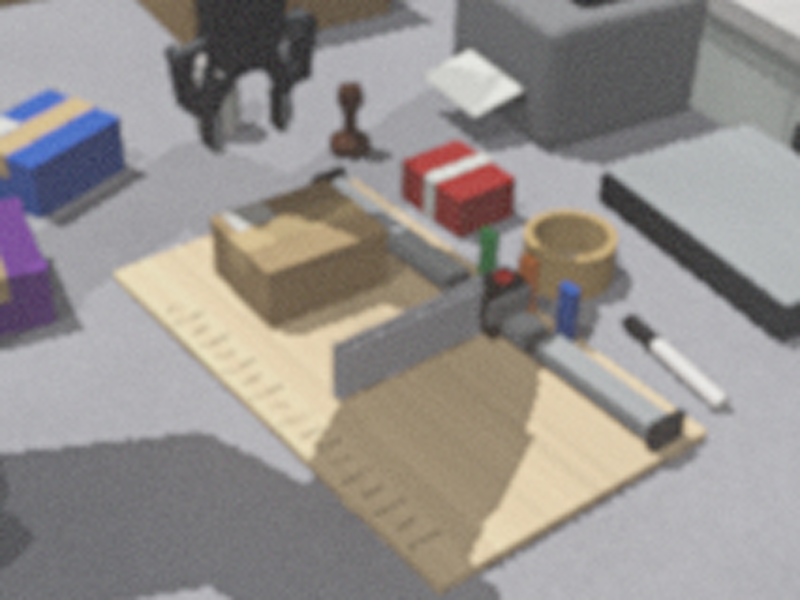

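The stop is seated at orange. The open fingers are beyond the parcel's far side and clear of it. Now I'll descend and push, stopping about 10 mm short.

```bash
python3 -m pendant '[{"offset":[0,0,3],"rotation":[0,0,0]},{"offset":[0,0,6],"rotation":[0,0,0]},{"offset":[0,0,8.5],"rotation":[0,0,0]},{"offset":[0,0,8.8],"rotation":[0,0,0]},{"offset":[0,0,8.8],"rotation":[0,0,0]},{"offset":[0,0.8,8.8],"rotation":[0,0,0]},{"offset":[0,1.5,8.8],"rotation":[0,0,0]},{"offset":[0,2.2,8.8],"rotation":[0,0,0]},{"offset":[0,3,8.8],"rotation":[0,0,0]},{"offset":[0,3.8,8.8],"rotation":[0,0,0]},{"offset":[0,4.6,8.8],"rotation":[0,0,0]},{"offset":[0,5.4,8.8],"rotation":[0,0,0]},{"offset":[0,6.2,8.8],"rotation":[0,0,0]},{"offset":[0,7,8.8],"rotation":[0,0,0]},{"offset":[0,7.8,8.8],"rotation":[0,0,0]},{"offset":[0,8.6,8.8],"rotation":[0,0,0]},{"offset":[0,9.3,8.8],"rotation":[0,0,0]},{"offset":[0,9.8,8.8],"rotation":[0,0,0]},{"offset":[0,10.2,8.8],"rotation":[0,0,0]},{"offset":[0,10.2,8.8],"rotation":[0,0,0]}]' 6
cat > cc.py <<'E'
import sys
from cell import capture,monitor
import cv2
n=sys.argv[1]
s=monitor.state();print(s['time'],s['tool_pos'],s['wrist_force'])
p=s['tool_pos'][:2]
from h import *
print("gauge tcp",(p-np.array(g0[:2]))@R(g0[2]))
a=capture("scene")[:,:,::-1]; b=capture("side")[:,:,::-1]
cv2.imwrite(f"pics/{n}s.png",cv2.resize(a[170:290,170:330],(800,600),interpolation=cv2.INTER_CUBIC))
cv2.imwrite(f"pics/{n}d.png",cv2.resize(b[130:250,200:360],(800,600),interpolation=cv2.INTER_CUBIC))
E
python3 cc.py e
```

```text
time: 11.2
tool_pos: [519.6, 134.6, 97.1]
tcp_rot: [0.998, 0.068, 0.0, 0.0]
wrist_force: [0.2, 1.7, 5.7]
finger_gap: 0.703
11.2 [519.58190457 134.6313526   97.14741801] [0.23642816 1.73700772 5.66903859]
gauge tcp [ -0.34712887 100.13104008]
```

View pics/es.png

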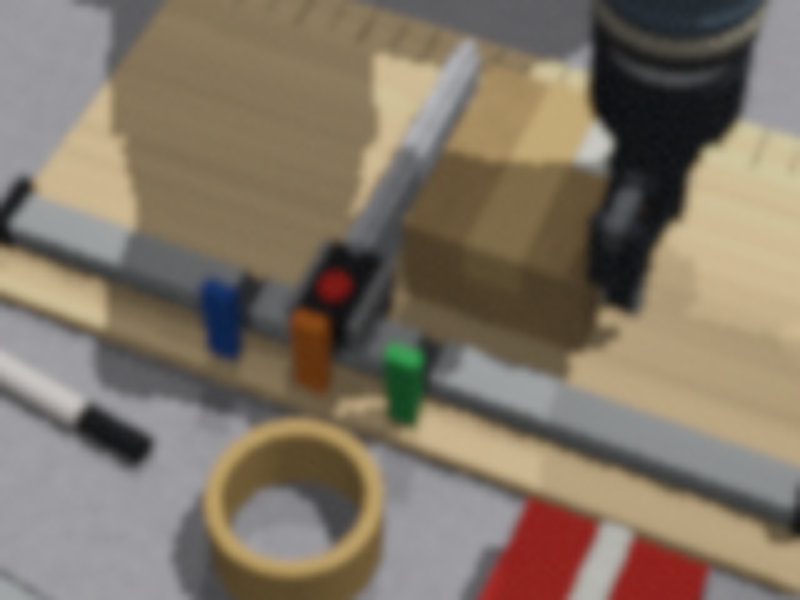

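View pics/ed.png

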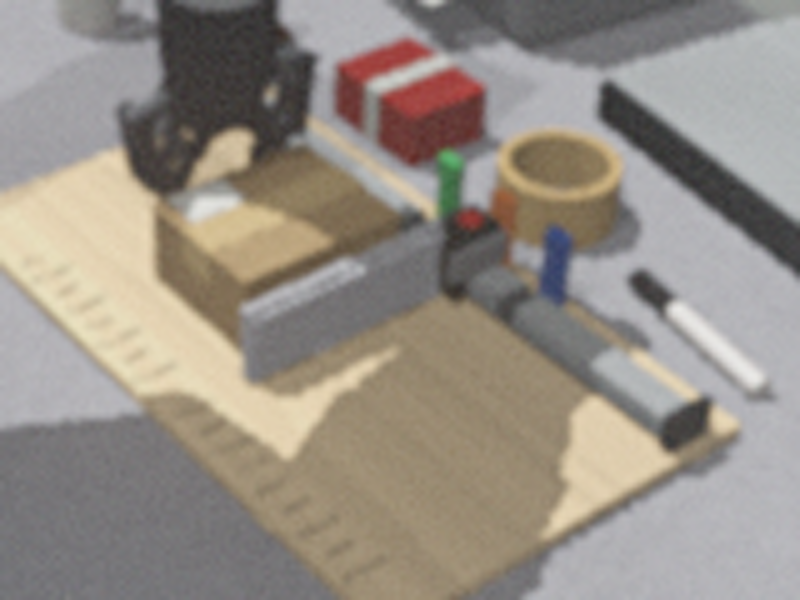

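Parcel about 11 mm short and nearly square; stop still at orange. Closing the gap slowly.

```bash
python3 -m pendant '[{"offset":[0,0.2,0],"rotation":[0,0,0]},{"offset":[0,0.4,0],"rotation":[0,0,0]},{"offset":[0,0.6,0],"rotation":[0,0,0]},{"offset":[0,0.75,0],"rotation":[0,0,0]},{"offset":[0,0.85,0],"rotation":[0,0,0]},{"offset":[0,0.9,0],"rotation":[0,0,0]},{"offset":[0,0.9,0],"rotation":[0,0,0]}]' 6
python3 cc.py f; python3 look.py w8
```

```text
time: 12.0
tool_pos: [520.7, 126.3, 97.1]
tcp_rot: [0.998, 0.068, 0.0, -0.0]
wrist_force: [-0.5, 3.5, 5.4]
finger_gap: 0.698
12.0 [520.68397383 126.2780867   97.12359955] [-0.47447561  3.51052126  5.410255  ]
gauge tcp [-0.40463221 91.70558454]
12.1 [520.66965554 126.29501207  97.12899455] [-0.37091715  4.53540933  5.09318747]
```

View pics/fs.png

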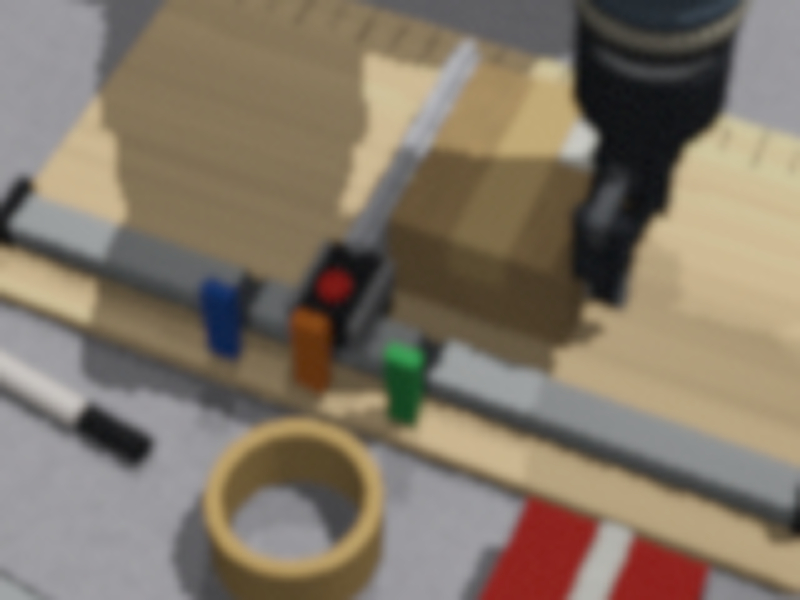

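View pics/fd.png

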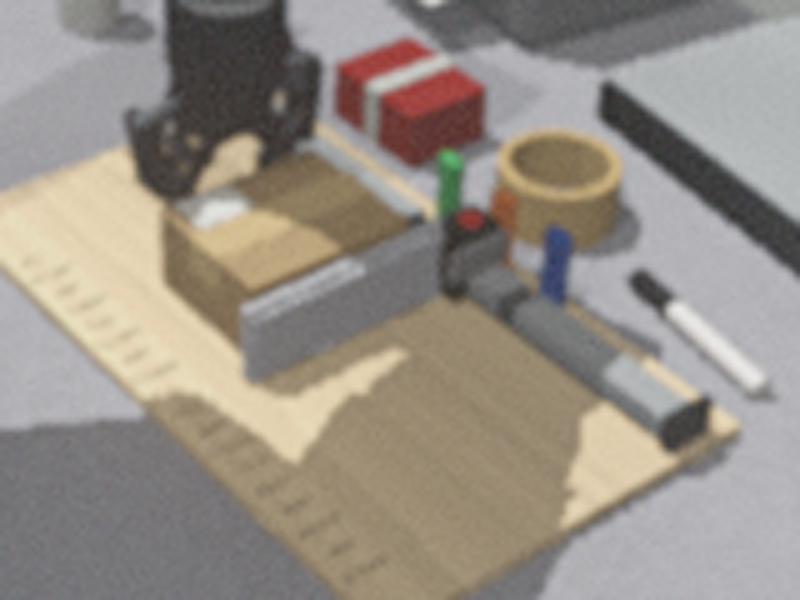

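View pics/w8.png

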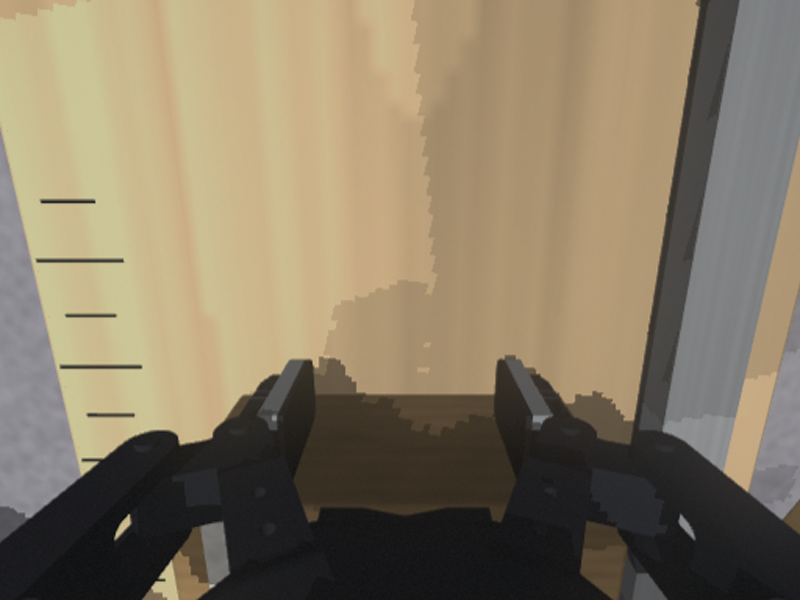

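```bash
python3 -m pendant '[{"offset":[0,0.1,0],"rotation":[0,0,0]},{"offset":[0,0.2,0],"rotation":[0,0,0]},{"offset":[0,0.2,0],"rotation":[0,0,0]}]' 6
python3 -m pendant '[{"offset":[0,0.1,0],"rotation":[0,0,0]},{"offset":[0,0.1,0],"rotation":[0,0,0]}]' 6
python3 cc.py f2
```

```text
time: 12.45
tool_pos: [520.9, 124.3, 97.1]
tcp_rot: [0.998, 0.068, 0.0, -0.0]
wrist_force: [-0.1, 4.3, 6.9]
finger_gap: 0.701
time: 12.65
tool_pos: [521.1, 123.6, 97.1]
tcp_rot: [0.998, 0.068, 0.0, -0.001]
wrist_force: [-1.1, 6.5, 5.1]
finger_gap: 0.701
12.65 [521.12207747 123.6452661   97.13580507] [-1.11909996  6.54611962  5.05423099]
gauge tcp [-0.33287072 89.0375273 ]
```

View pics/f2s.png

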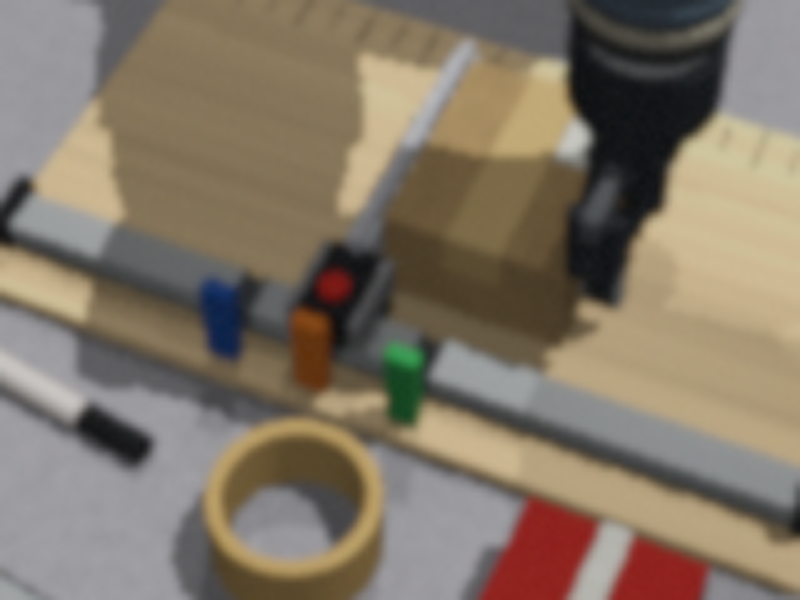

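View pics/f2d.png

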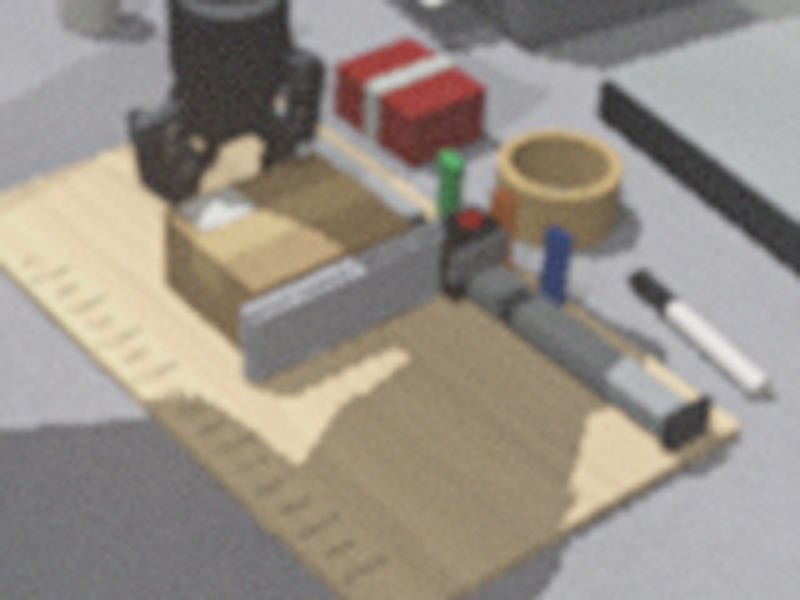

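```bash
python3 -m pendant '[{"offset":[0,0.05,0],"rotation":[0,0,0]},{"offset":[0,0.05,0],"rotation":[0,0,0]},{"offset":[0,0.05,0],"rotation":[0,0,0]}]' 6
python3 -m pendant '[{"offset":[0,-0.5,0],"rotation":[0,0,0]},{"offset":[0,-1.5,0],"rotation":[0,0,0]},{"offset":[0,-3,0],"rotation":[0,0,0]},{"offset":[0,-3,-3],"rotation":[0,0,0]},{"offset":[0,-3,-8],"rotation":[0,0,0]},{"offset":[0,-3,-13],"rotation":[0,0,0]},{"offset":[0,0,-17],"rotation":[0,0,0]},{"offset":[0,5,-20],"rotation":[0,0,0]},{"offset":[0,10,-20],"rotation":[0,0,0]},{"offset":[0,14,-20],"rotation":[0,0,0]},{"offset":[0,14,-20],"rotation":[0,0,0]},{"offset":[0,14,-20],"rotation":[0,0,0]}]' 6
python3 look.py w9; python3 cc.py h
```

```text
time: 13.05
tool_pos: [521.1, 123.6, 97.2]
tcp_rot: [0.998, 0.068, 0.0, -0.001]
wrist_force: [-0.8, 8.8, 3.6]
finger_gap: 0.699
time: 14.25
tool_pos: [539.9, -16.0, 296.6]
tcp_rot: [0.998, 0.067, -0.0, -0.0]
wrist_force: [1.2, 0.9, -0.1]
finger_gap: 0.704
14.25 [539.88758876 -15.9535747  296.58108332] [ 1.1903246   0.88808703 -0.10417977]
(np.float64(722.8754212299916), np.float64(12.513163437236733)) [187.39076898 100.95638662] [189.85017167 102.05025707]
14.3 [539.81038119 -15.03132739 296.55989338] [-0.10632413  0.11603762  0.5522961 ]
gauge tcp [ -0.8989205  -50.89148994]
```

View pics/w9.png

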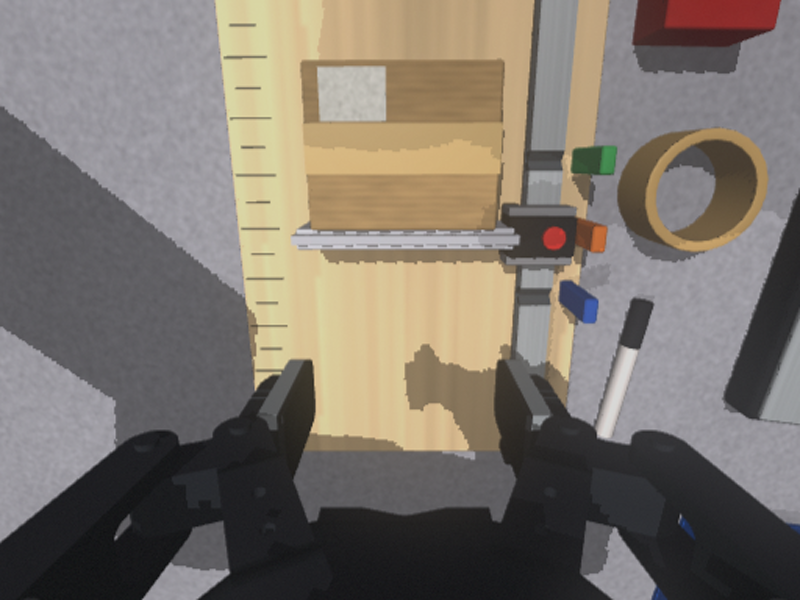

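View pics/hd.png

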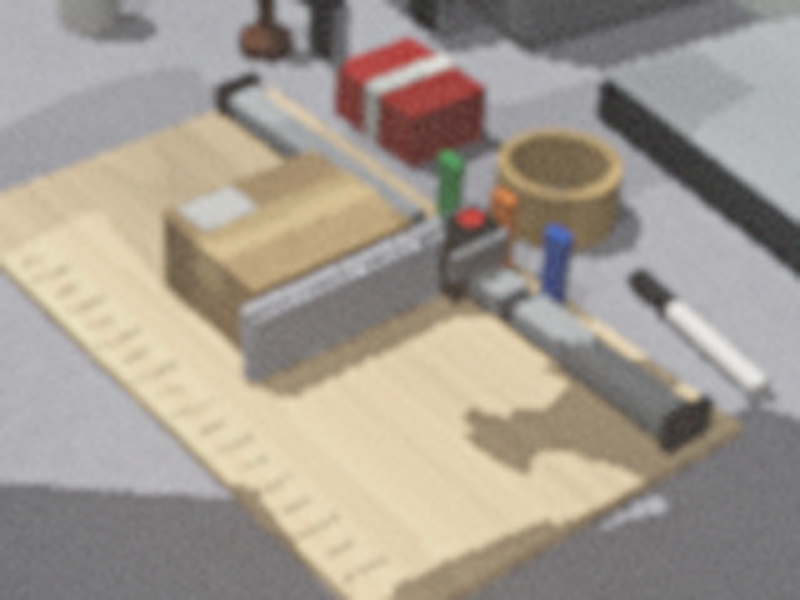

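The parcel is flush against the blade and the stop sits beside the orange tag. I'll check the numbers.

```bash
python3 - <<'E'
from h import *
import pickle
from cell import get_calibration,capture,monitor
import cv2
print(monitor.state()['dq'].round(3))
c=get_calibration("wrist");a=capture("wrist")
cv2.imwrite("pics/w10.png",cv2.resize(a[40:190,170:400][:,:,::-1],(800,522),interpolation=cv2.INTER_CUBIC))
pickle.dump((c,a),open("w10.pkl","wb"))
E
```

```text
[ 0.006 -0.002 -0.001 -0.001 -0.002 -0.005]
```

View pics/w10.png

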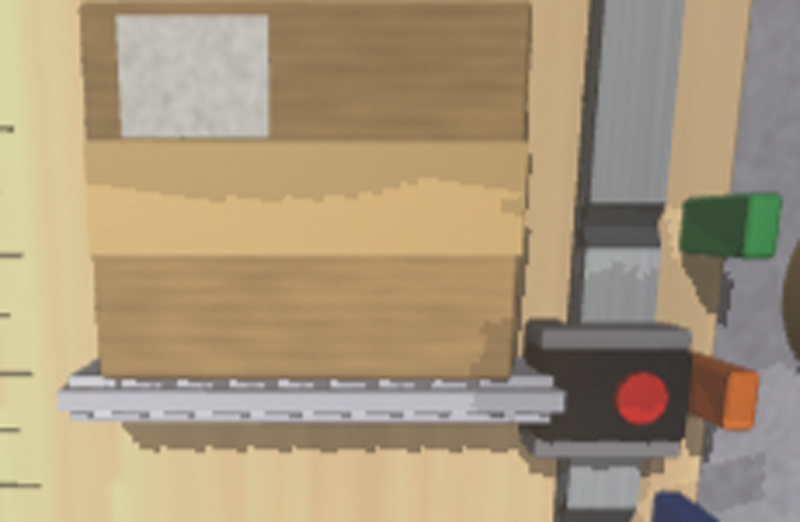

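```bash
python3 - <<'E'
from h import *
import pickle
c,a=pickle.load(open("w10.pkl","rb"))
k=230/800
s=lambda u,v,z:solve(c,(170+u*k,40+v*k),z,k=1)
print("parcel top corners",s(80,3,72),s(531,4,72),s(100,377,72),s(517,377,72))
print("blade",s(62,400,68),s(562,403,68),"cap63/59",s(641,398,63),s(641,398,59))
print("notch green",s(622,225,28),"blue",s(598,500,28),"orange tag top",s(742,400,67),"green top",s(765,225,67))
E
```

```text
parcel top corners [-60.13868168  74.49939692] [58.58690631 74.19687226] [-60.54694427 -24.09016961] [ 60.49397    -24.12593436]
blade [-73.01539808 -31.49624705] [ 75.0797028  -32.43322264] cap63/59 [ 99.98324153 -31.78954988] [101.29531507 -32.46291063]
notch green [100.31558154  18.08902765] blue [ 99.85035521 -73.12982702] orange tag top [128.71196296 -31.72279841] green top [129.30120294  18.22946088]
```

```bash
python3 -c "
from cell import ctrl,monitor
print(ctrl.finish_job());print(monitor.state()['time'])"
```

```text
the job is handed in; nothing more can be done
None
the job is handed in; nothing more can be done
```

I pushed the stop with closed fingertips past the blue notch until it dropped into the one beside the orange tag. I then pushed the brown parcel with the opened fingers until it lay flush against the stop, and moved the arm clear above before handing in at about 14.4 s. No verdict came back.

**Last checks in the wrist view:**
- **Stop:** it lies level with the orange tag, both reading about y -31.8, with roughly 2 mm of common calibration bias. The red cap had visibly sunk and the notch wall resisted at about 5 N, so I judged it seated.
- **Parcel:** its centre is about 57 mm from the stop's middle and it is square to within about 0.01 rad. It sits at gauge x of about -0.5 mm and looks flat.
- **Loose things:** the tape roll, marker and red box looked unmoved. I did not check the mug, glue, stamp and mini carton at the end.

**Readings that disagreed or were unclear:**
- While pushing the parcel I saw an unexplained upward wrist force of about 5 N. The parcel showed no visible tilt.
- The blue notch's position in the final crop was off because it was cut at the edge; I did not use it.
- The plunger depth was only estimated from the pictures, at about 3 to 4 mm.

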